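Load the label roll and lock the keeper with its drop pin

ROBOT

A 6-joint arm with a two-finger parallel gripper is mounted at the origin on a cart in front of the work surface, level with it; the furniture and walls round the work are solid. World frame = base frame: x ahead of the robot, y to its left, z up, the work surface at z = 0. Lengths are in m, angles in rad, forces in N, time in s.
With the tool pointing down it reaches from about 0.275 to 0.825 m from the base axis. Payload 4.9 kg.
Tool frame: the origin (TCP) lies midway between the tips of the shut fingers; the grasp point (between the pads) lies 19 mm behind it (grip_point_offset is the distance from the TCP to the grasp point, in m); z points along the fingers, x is the direction in which the jaws open and shut, and the axes are right-handed (so a half turn about z gives the same grasp; the last joint's range is limited). The gripper opens to 85 mm and grips with 20 to 120 N. Pads are 22 mm wide; open, the fingers measure 114 mm over their backs; the gripper's body (76 mm by 85 mm) begins 54 mm behind the grasp point. The pads swing forward as they close: fully open they stand 13 mm farther back than shut.
Start: joints at [-1.245, 0.326, -0.193, 1.052, 0, 1.437], TCP at [0.244, -0.493, 0.205] pointing down, gripper open.
Joint ranges: [-2.65, 2.65], [-0.97, 1.79], [-1.3, 1.35], [-1.93, 2.1], [-1.47, 1.37], [-3.14, 3.14]. Speed limits (rad/s): [2.57, 2.57, 3.14, 3.14, 3.14, 3.14].

INTERFACE

Orientations are given as a rotation vector (axis times angle).
In Python, from cell import * gives the robot as it stands. Calls block until the motion is done:
- movep(position, orientation): joint-space move of the TCP to a pose.
- move_l(position, velocity=0.15, rot=None, until_force=None): straight line of the TCP; rot=None keeps the orientation; velocity is the mean speed in m/s. With until_force (N) it stops when the force on the tool has changed by that much, and returns True; else False.
- set_joints(angles): joint-space move.
- let_go() and grab(newtons=None): open the fingers fully, or close them until they stop; newtons is the grip in N (None keeps the last).
- sleep(seconds).
- ik(position, orientation): joint angles nearest the present ones, or None.
- get_state(): the state.
- grab_frame(name): name is "side" or "top" or "wrist"; returns a dict with "img" (384x512x3 uint8, red, green, blue), "fx", "fy", "cx", "cy" (pixels), "k1" (the pictures are not rectified: a ray, as slopes to the right and down, at radius r is drawn at 1 + k1 r^2 times it, then the intrinsics apply), "cam_to_world" (4x4, takes a point from camera to world coordinates); the wrist camera has in their place "T_tool_cam" (4x4, takes a point from camera to tool coordinates, whose origin is the TCP and whose axes are the tool frame's). Camera axes: x right, y down, z forward; pixel columns grow to the right and rows downward; lengths in m; the calibration is good to about 2 mm. A picture is of the moment at which its call begins: read the wrist's pose just before it. There is no depth.
A pose or a line that the arm cannot do raises MotionError and nothing moves.
- sign_off(): hands the job in, once; it reports no verdict.
Trained networks look in the newest picture that a camera, given by its name, has taken for a name from the list of things; names that differ only in an ending like _2 or _b are one class to them, and where a whole thing is asked for, a point or a joint stands for the part that bears it (a point fixed in the world has none). Each returns a list of dicts, best first, with "score" (0 to 1); they miss things now and then, are a little off and sometimes report something else, mostly with a low value. They report only what shows in the picture. A call takes as long as a camera call. They do not tell look-alikes from the thing itself.
- spot_in(camera, name): "centre" ([column, row] in pixels, amid what is visible of it).
- silhouettes(camera, name): "mask" (384x512 bool, what is visible of it) and "centre" ([column, row] in pixels, amid what is visible of it).
- tip_of(camera, name): "centre" ([column, row] in pixels: a listed point, or the origin of a listed thing).
The state is a dict: "clock": time; "q": joint angles; "joint_velocities": joint speeds; "tau": joint torques, N m; "position": TCP position; "eef_rot": TCP orientation; "contact_force": force on the tool from outside, world axes, zero at the start; "wrist_torque": the same for the moment, N m; "finger_gap": opening from 0.0 (shut) to 1.0 (fully open).
Only numpy, scipy, OpenCV 4.12 (cv2) and the standard library are available. Lean on these libraries where they do the work, as an engineer would, in place of code of your own. Each camera call takes 0.05 s, during which the arm holds its last target. There are 200 camera calls.

TASK

Load the label stand: put the white label roll down over the upright spindle, and drop the red-knobbed lock pin into the bore of the blue sliding keeper. Then push the keeper along its slot by the black pad so that its tongue comes over the roll and the pin, its tip sliding on the index bar hidden under the slotted cover, finds the one hole and goes fully home with its collar down on the keeper. Leave the flat green box, the blue dropper bottle and the canister where they stand.

Things in the scene. Friction and masses are not known exactly. Their poses are not given: they have to be found in the camera images.
- stand: Fixed grey label-roll stand. Origin on the worktop (z up), under the slot's centre line, level with the spindle; own y runs along the slot, own x across it. Housing: x -32 to 32, y -105 to 175 mm, aluminium cover top at z 78 mm with a slot 22 mm wide. Steel spindle at own x -75 mm, y 0: 20 mm thick, tapered, top at z 70 mm.
- slot_mid (a point): Point on the slot's centre line level with the spindle (stand's own x 0, y 0), at the cover's top, z 78 mm. Under the cover lies a black index bar, top at z 58 mm, with one upright hole, 19 mm wide, 46 mm deep, on the slot's centre line. How far along is not known: anywhere from 20 mm one side of this point to 20 mm the other; feel for it.
- spindle_foot (a point): Point on the spindle's axis at its seat (own x -75, y 0, z 15 mm of the stand), where the centre of the roll's underside comes when seated.
- keeper (a joint): Blue keeper's position in m along the stand's own y: 0 = bore level with the spindle; starts near 0.11, clear of it; range -0.055 to 0.125. Friction 1.2 N; stays where left. Carriage 56 (x) by 50 (y) mm, z 79 to 109 mm; a flat tongue, 44 mm wide, z 92 to 100 mm, reaches to own x -107 mm and passes over a seated roll (top at 83 mm).
- keeper_bore (a point): Centre of the keeper's upright through-bore (17 mm diameter, chamfered) at the carriage's top face, z = 109 mm; moves with the keeper. It stands over the slot.
- push_pad (a point): Middle of the outer face of the keeper's black push pad, which faces the stand's own +y, 60 mm from the bore; the pad is 50 mm wide (x) and spans z 79 to 115 mm. Push it towards own -y. It stands just above the cover.
- label_roll: White paper label roll with brown cardboard core, loose, about 0.18 kg: 60 mm outer diameter, 26 mm inside the core, 66 mm high (core 68 mm). Origin: centre of its underside, z along its axis. It starts upright on the worktop.
- lock_pin: Loose steel drop pin, 0.16 kg; origin at its tip, z up along it. Shaft 14 mm wide to 90 mm, conical over the first 12 mm (end 6 mm wide); collar 26 mm wide, 90 to 94 mm; red grip 20 mm wide, 94 to 138 mm. In the keeper on the bar its tip is at z 58 mm, home at 19 mm. It drops by its weight; it may jam until the push eases or its top is pressed.
- pin_block: Fixed parking block, 60 mm square foot, top at z = 60 mm, origin on the worktop under its centre. The pin starts standing in its bore, tip at z = 8 mm, and must be drawn up 52 mm to leave it.
- tissue_box: Flat green box, 66 by 105 mm, 10 mm high, in front of the stand; leave it. Origin: centre of its underside.
- blue_bottle: Blue dropper bottle, 31 mm wide, 84 mm high, behind the stand; leave it. Origin: centre of its underside.
- canister: Cream canister with black cap, 38 mm wide, 57 mm high, behind the stand; leave it. Origin: centre of its underside.
Mind the look-alikes: they are no part of the job. Leave any pink or yellow look-alike of the label_roll alone.

How it is judged:
On the way, in this order (a step that is already met when the one before it is completed fails the run):
1. the roll sits upright on the spindle, down on its seat (horizontal distance between label_roll and spindle_foot below 0.007 m and z of label_roll in the frame of stand below 0.019 m and angle between label_roll's own z axis and vertical below 0.07 rad), for 0.2 s.
2. the pin has dropped home through the keeper into the hidden hole (z of lock_pin in the frame of stand below 0.027 m and horizontal distance between lock_pin and keeper_bore below 0.008 m and angle between lock_pin's own z axis and vertical below 0.1 rad), for 0.2 s.
At the end, for the whole second after the job is handed in: Roll upright on the spindle (7 mm, underside within 4 mm of its seat, tilt < 0.07 rad), keeper within 30 mm of the spindle line; pin in the keeper bore (8 mm, tilt < 0.1 rad), tip less than 27 mm above the worktop (home: 19 mm); both at rest (all of step 1 and all of step 2 and value of joint keeper between -0.03 and 0.03 m and linear speed of each of label_roll, lock_pin below 0.02 m/s); the robot touches nothing.
It fails at once if the flat green box is moved more than 30 mm or tipped (distance of tissue_box from where it was at the start of the episode above 0.03 m or angle between tissue_box's own z axis and vertical above 0.5 rad).
It fails at once if the blue dropper bottle is moved more than 30 mm or tipped (distance of blue_bottle from where it was at the start of the episode above 0.03 m or angle between blue_bottle's own z axis and vertical above 0.5 rad).
It fails at once if the canister is moved more than 30 mm or tipped (distance of canister from where it was at the start of the episode above 0.03 m or angle between canister's own z axis and vertical above 0.5 rad).
It also fails if it takes over 72 s, if anything falls off the work surface, if the arm or the gripper's body presses on something with over 40 N, if the wrist force passes 120 N, or if a joint passes its speed limit or range.

## Working session

There is one attempt and no reset: what is moved stays moved. The work goes in short steps, each a Python script; the robot and the scene stay as the last script left them, time stands still between calls to the robot, and variables do not carry over. Pictures are saved under pics/ and viewed, about 8 in all and at most 12, crops included, and the job is handed in when it is done.

```bash
ls; mkdir -p pics; cat > h.py <<'E'
from cell import *
import numpy as np, cv2
from scipy.spatial.transform import Rotation as R
def ray(f,px,T=None):
    K=np.array([[f['fx'],0,f['cx']],[0,f['fy'],f['cy']],[0,0,1.]])
    p=cv2.undistortPoints(np.array([[px]],float),K,np.array([f['k1'],0,0,0.]))[0,0]
    T=f['cam_to_world'] if T is None else T
    T=np.array(T); d=T[:3,:3]@np.array([p[0],p[1],1]); return T[:3,3],d/np.linalg.norm(d)
def atz(f,px,z,T=None):
    o,d=ray(f,px,T); return o+d*(z-o[2])/d[2]
def tri(rays):
    A=np.zeros((3,3));b=np.zeros(3)
    for o,d in rays:
        P=np.eye(3)-np.outer(d,d);A+=P;b+=P@o
    x=np.linalg.solve(A,b); return x,[np.linalg.norm((np.eye(3)-np.outer(d,d))@(x-o)) for o,d in rays]
def proj(f,X,T=None):
    T=np.linalg.inv(np.array(f['cam_to_world'] if T is None else T)); c=T[:3,:3]@np.array(X)+T[:3,3]
    s=c[:2]/c[2]; s=s*(1+f['k1']*(s@s)); return np.array([s[0]*f['fx']+f['cx'],s[1]*f['fy']+f['cy']])
def wristT():
    s=get_state();T=np.eye(4);T[:3,:3]=R.from_rotvec(s['eef_rot']).as_matrix();T[:3,3]=s['position'];return T
def save(n,im): cv2.imwrite('pics/'+n,np.ascontiguousarray(im[:,:,::-1]))
E
python3 - <<'E'
from h import *
F={c:grab_frame(c) for c in('side','top')}
for c in F:
    save(c+'0.png',cv2.resize(F[c]['img'],(800,600)))
    print(c,np.round(np.array(F[c]['cam_to_world']),3).tolist())
    for n in ['slot_mid','spindle_foot','keeper_bore','push_pad','label_roll','lock_pin','pin_block','stand','tissue_box','blue_bottle','canister']:
        print(n,[(np.round(d['centre'],1).tolist(),round(d['score'],2)) for d in tip_of(c,n)[:4]],[(np.round(d['centre'],1).tolist(),round(d['score'],2)) for d in spot_in(c,n)[:4]])
print(get_state())
E
```

```text
pics
side [[0.9, -0.271, 0.341, 0.084], [-0.436, -0.592, 0.678, -0.726], [0.018, -0.759, -0.651, 1.031], [0.0, 0.0, 0.0, 1.0]]
slot_mid [] []
spindle_foot [] []
keeper_bore [] []
push_pad [] []
label_roll [] []
lock_pin [] []
pin_block [] []
stand [] []
tissue_box [] []
blue_bottle [([335.8, 233.1], 0.47)] []
canister [] []
top [[-0.004, -0.999, 0.053, 0.514], [-1.0, 0.004, 0.004, 0.251], [-0.004, -0.053, -0.999, 1.172], [0.0, 0.0, 0.0, 1.0]]
slot_mid [([345.5, 179.3], 0.96)] [([332.9, 188.3], 0.58)]
spindle_foot [([344.3, 203.9], 0.72)] [([311.5, 188.7], 0.58), ([333.8, 188.5], 0.57)]
keeper_bore [([312.9, 183.5], 0.6)] [([310.8, 189.3], 0.98), ([311.0, 130.6], 0.33)]
push_pad [([290.4, 184.3], 0.84)] [([309.0, 189.1], 0.81), ([333.3, 189.0], 0.22)]
label_roll [([371.2, 147.2], 0.9), ([254.6, 229.1], 0.77), ([115.5, 235.0], 0.7), ([341.0, 178.8], 0.31)] [([112.3, 235.6], 0.8), ([256.5, 235.8], 0.74), ([375.4, 143.9], 0.66), ([309.9, 186.2], 0.24)]
lock_pin [([382.6, 230.5], 0.56)] [([396.1, 235.8], 0.52)]
pin_block [([311.0, 132.3], 0.72), ([378.6, 228.9], 0.59)] [([382.8, 229.3], 0
[... 235 characters left out ...]
 0.74)] [([352.5, 124.3], 0.46)]
{'clock': 2.3, 'q': array([-1.24520327e+00,  3.26188839e-01, -1.92590575e-01,  1.05201830e+00,
        4.64239804e-05,  1.43658299e+00]), 'joint_velocities': array([-0.00023704,  0.00196269,  0.00100991, -0.00127521, -0.00112975,
       -0.002486  ]), 'tau': array([ 6.95602262e-05, -4.43322587e+01,  2.62752557e+01,  1.20595767e-03,
       -1.07623343e-04,  1.23419483e-06]), 'position': array([ 0.24409915, -0.49288394,  0.2047905 ]), 'eef_rot': array([-2.66919009e+00,  1.65674322e+00, -4.47159848e-05]), 'contact_force': array([0.01643263, 0.66207366, 1.0208581 ]), 'wrist_torque': array([ 0.01972721, -0.00920413,  0.05168227]), 'finger_gap': 0.9982920800208736}
```

View pics/top0.png

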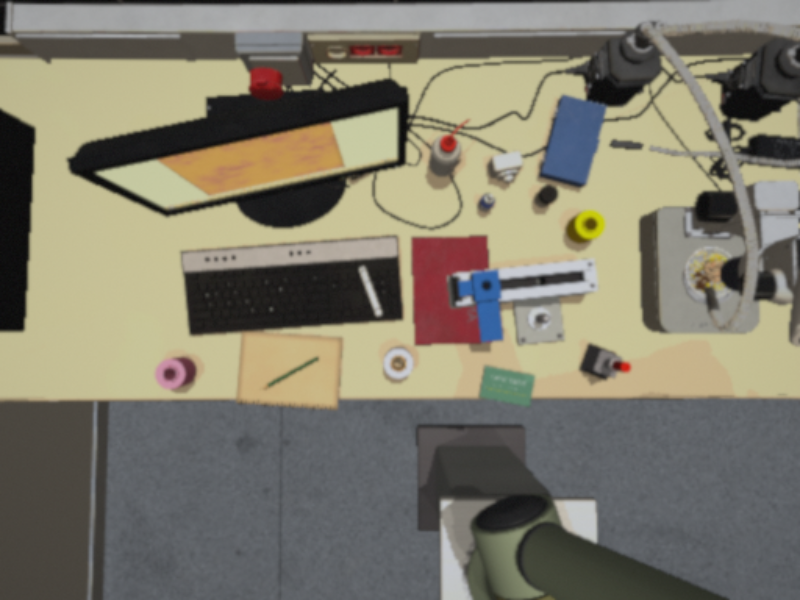

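View pics/side0.png

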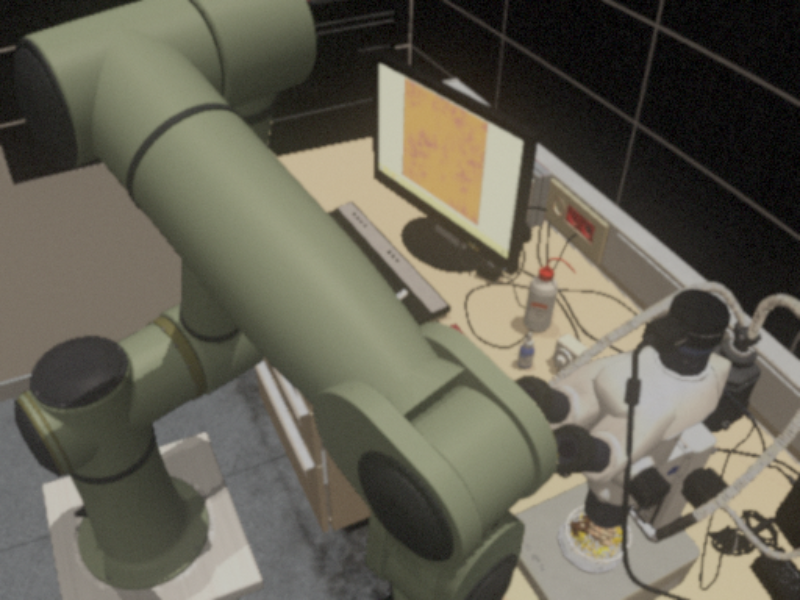

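Top picture (800-px scale): label-roll candidates are the white roll with a brown core at (398,363), a pink one at (173,373) and a yellow one at (587,225). I choose the white one. The pin block and red knob are at (600,360)/(622,366), the bore at (486,286), the spindle at (541,318). The arm blocks the side view of the work.

```bash
python3 - <<'E'
from h import *
f=grab_frame('top'); s=.64
for n,p,z in [('roll',(398,363),.067),('knob',(622,366),.144),('block',(601,362),.06),('spindle',(541,318),.07),('bore',(486,286),.109),('pad',(453,291),.1),('slotend',(592,276),.078)]:
    print(n,np.round(atz(f,np.array(p)*s,z),4))
for n,p,z in [('slot_mid',(345.5,179.3),.078),('bore',(312.9,183.5),.109),('pad',(290.4,184.3),.097),('spf',(344.3,203.9),.015),('roll',(254.6,229.1),0),('pin',(382.6,230.5),.008),('block',(378.6,228.9),0)]: print(n,np.round(atz(f,p,z),4))
r=atz(f,np.array((398,363))*s,.067)
# view pose above the roll
rot=[np.pi,0,0]
for p in [(r[0]+.0,r[1],.25)]:
    print(ik(p,rot))
w=grab_frame('wrist');print(np.round(w['T_tool_cam'],3).tolist(),w['fx'])
E
```

```text
roll [0.4339 0.2435 0.067 ]
knob [ 0.4332 -0.1631  0.144 ]
block [ 0.4344 -0.1561  0.06  ]
spindle [ 0.5212 -0.0375  0.07  ]
bore [0.5821 0.0758 0.109 ]
pad [0.5733 0.1376 0.1   ]
slotend [ 0.6028 -0.1361  0.078 ]
slot_mid [ 0.5951 -0.0345  0.078 ]
bore [0.5807 0.0703 0.109 ]
pad [0.5793 0.1358 0.097 ]
spf [ 0.5203 -0.0457  0.015 ]
roll [0.4394 0.2434 0.    ]
pin [ 0.4344 -0.1687  0.008 ]
block [ 0.4391 -0.1588  0.    ]
[ 0.36292628  0.20097868 -0.24391264  1.12590501  0.          1.93372261]
[[1.0, 0.0, -0.001, -0.001], [-0.0, 0.945, 0.328, -0.085], [0.001, -0.328, 0.945, -0.168], [0.0, 0.0, 0.0, 1.0]] 284.5431380454909
```

```bash
cat >> h.py <<'E'
def rotv(yaw):  # jaws along stand own y for yaw of stand; tool y = stand own x
    s,c=np.sin(yaw),np.cos(yaw)
    return R.from_matrix(np.array([[-s,c,0],[c,s,0],[0,0,-1.]])).as_rotvec()
NM=['slot_mid','spindle_foot','keeper_bore','push_pad','label_roll','lock_pin','pin_block','stand']
def look(tag,cams,names,D):
    import pickle
    for c in cams:
        T=wristT(); f=grab_frame(c); Tc=T@np.array(f['T_tool_cam']) if c=='wrist' else np.array(f['cam_to_world'])
        D[tag+c]=dict(f=f,T=Tc); save(tag+c+'.png',cv2.resize(f['img'],(800,600)))
        for n in names:
            for d in tip_of(c,n)[:3]:
                D[tag+c].setdefault(n,[]).append((d['centre'],d['score']))
    pickle.dump(D,open('D.pkl','wb'))
E
python3 - <<'E'
from h import *
D={};rv=rotv(.09)
movep((.31,-.14,.30),rv); print(get_state()['q'])
movep((.38,-.15,.28),rv); look('pin',['wrist'],['lock_pin','pin_block'],D)
movep((.47,.0,.36),rv); look('std',['wrist'],NM,D)
movep((.41,.24,.25),rv); look('rol',['wrist','side','top'],NM,D)
Z=dict(slot_mid=.078,spindle_foot=.015,keeper_bore=.109,push_pad=.097,label_roll=0,lock_pin=.008,pin_block=0,stand=0)
for k in D:
    for n in NM:
        for p,s in D[k].get(n,[]): print(k,n,np.round(p,1),round(s,2),np.round(atz(D[k]['f'],p,Z[n],D[k]['T']),4))
print(get_state()['clock'],get_state()['q'])
ims=[cv2.resize(D[k]['f']['img'],(400,300)) for k in('pinwrist','stdwrist','rolwrist','rolside')]
save('m1.png',np.vstack([np.hstack(ims[:2]),np.hstack(ims[2:])]))
E
```

```text
[-6.42731366e-01 -1.30334511e-01 -4.63785725e-01  1.23725923e+00
 -9.56667611e-05 -7.31964202e-01]
pinwrist lock_pin [247.8 182.1] 0.59 [ 0.435  -0.1631  0.008 ]
pinwrist pin_block [245.9 177.6] 0.83 [ 0.4301 -0.167   0.    ]
pinwrist pin_block [306.2 269.8] 0.5 [ 0.5966 -0.0431  0.    ]
stdwrist slot_mid [234.8 202. ] 0.48 [ 0.5653 -0.0336  0.078 ]
stdwrist spindle_foot [232.2 167.6] 0.96 [ 0.5224 -0.0464  0.015 ]
stdwrist keeper_bore [302.9 224.7] 0.92 [0.5826 0.0809 0.109 ]
stdwrist push_pad [332.3 224.6] 0.55 [0.5836 0.1325 0.097 ]
stdwrist push_pad [275.5  92.9] 0.31 [0.3846 0.0153 0.097 ]
stdwrist label_roll [394.4 133.7] 0.68 [0.4349 0.2468 0.    ]
stdwrist label_roll [186.5 248.3] 0.65 [ 0.7107 -0.1338  0.    ]
stdwrist lock_pin [168.6 113. ] 0.91 [ 0.4347 -0.1653  0.008 ]
stdwrist pin_block [279.  274.6] 0.68 [0.7582 0.0685 0.    ]
stdwrist pin_block [168.5 111.3] 0.63 [ 0.4324 -0.1679  0.    ]
stdwrist stand [235.3 202. ] 0.91 [ 0.5963 -0.0373  0.    ]
rolwrist slot_mid [ 56.2 269.9] 0.69 [ 0.5904 -0.0345  0.078 ]
rolwrist slot_mid [ 83.7 246.5] 0.44 [0.5479 0.0099 0.078 ]

[... 1176 characters left out ...]
 ]
roltop push_pad [310.  134.2] 0.52 [0.7309 0.0752 0.097 ]
roltop label_roll [369.8 149.9] 0.72 [ 0.6973 -0.136   0.    ]
roltop label_roll [114.4 232.7] 0.62 [0.4297 0.6993 0.    ]
roltop label_roll [256.4 228.9] 0.46 [0.44   0.2375 0.    ]
roltop lock_pin [386.6 233.8] 0.65 [ 0.4239 -0.1812  0.008 ]
roltop lock_pin [349. 125.] 0.4 [ 0.7785 -0.0672  0.008 ]
roltop lock_pin [314.5 181.7] 0.31 [0.5928 0.0479 0.008 ]
roltop pin_block [382.  229.5] 0.8 [ 0.4371 -0.1697  0.    ]
roltop stand [341.9 179.9] 0.92 [ 0.5989 -0.0431  0.    ]
roltop stand [312.6 181.1] 0.71 [0.5954 0.0527 0.    ]
8.4583 [ 3.74029483e-01  1.58309920e-01 -2.96688503e-01  1.11583960e+00
 -2.72669583e-05  2.84043606e-01]
```

View pics/m1.png

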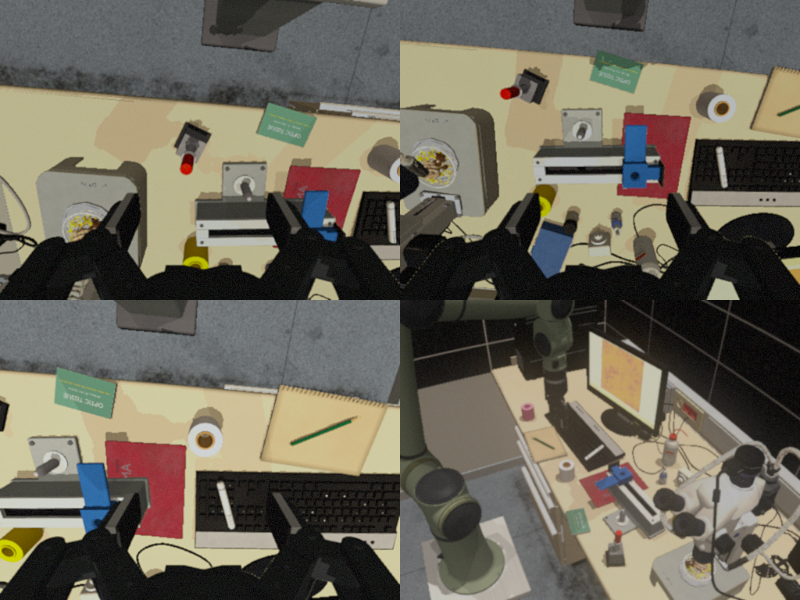

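The wrist mosaic confirms the choice: the white roll with a brown core is alone near the keyboard. The pink roll is farther left (side view) and the yellow one is behind the stand. Now close views of each target at the same relative pose, so that hand-eye calibration errors cancel.

```bash
python3 - <<'E'
from h import *
import pickle
rv=rotv(.09); D={}; ims=[]
for n,p in [('roll',(.434,.2465,.068)),('bore',(.583,.078,.109)),('spin',(.5215,-.043,.070)),('knob',(.4335,-.164,.146))]:
    movep((p[0]-.025,p[1],p[2]+.16),rv); sleep(.15)
    T=wristT(); f=grab_frame('wrist'); Tc=T@np.array(f['T_tool_cam']); D[n]=dict(f=f,T=Tc,p=p)
    c=proj(f,p,Tc); print(n,c,T[:3,3])
    for m in ['label_roll','keeper_bore','spindle_foot','lock_pin']:
        for d in tip_of('wrist',m)[:1]: print('  ',m,np.round(d['centre'],1),round(d['score'],2))
    x,y=np.round(c).astype(int); cr=f['img'][max(0,y-50):y+50,max(0,x-65):x+65]; D[n]['o']=(max(0,x-65),max(0,y-50))
    cr=cv2.resize(cr,(390,300),interpolation=cv2.INTER_CUBIC); cv2.drawMarker(cr,(195,150),(255,0,255),0,12,1); ims.append(cr)
pickle.dump(D,open('E.pkl','wb')); print(get_state()['clock'])
save('m2.png',np.vstack([np.hstack(ims[:2]),np.hstack(ims[2:])]))
E
```

```text
roll [257.11665882 186.03986498] [0.40932082 0.24647505 0.22872266]
   label_roll [ 24.7 303.2] 0.91
   keeper_bore [113.8 298.8] 0.73
   spindle_foot [ 51.7 213.7] 0.83
bore [255.67854819 187.31199158] [0.55702145 0.07950461 0.26890548]
   label_roll [125.2 224.4] 0.87
   keeper_bore [255.3 186.4] 0.87
   spindle_foot [175.1 120.7] 0.77
spin [256.61166123 185.45804476] [ 0.49746017 -0.04235112  0.23051342]
   label_roll [466.9 129.5] 0.85
   keeper_bore [353.7 254.8] 0.72
   spindle_foot [252.  177.2] 0.88
   lock_pin [168.6  97.9] 0.66
knob [255.9218026  186.62698436] [ 0.40882306 -0.16283745  0.30500923]
   label_roll [488.9 181.4] 0.74
   keeper_bore [402.3 288.9] 0.83
   spindle_foot [317.2 219.9] 0.96
   lock_pin [256.2 159.9] 0.58
12.5417
```

View pics/m2.png

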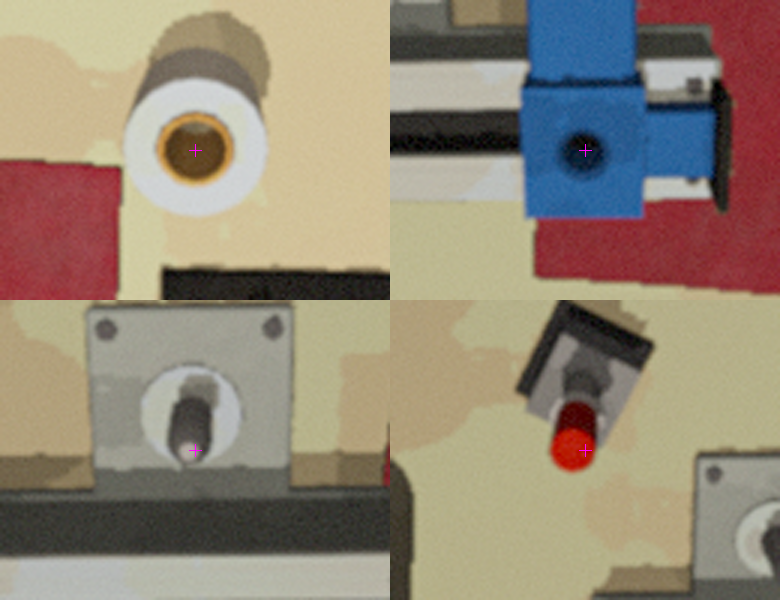

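Mosaic 2 (3x crops, marker = prediction). Every target is within a few px:
- **Roll core:** on the marker.
- **Spindle top:** about 1.7 px left.
- **Bore:** about 0.7 px off.
- **Red knob:** about 4 px left.

From the bore and spindle, the stand's yaw is about 0.11 rad. Next I pick and place the roll.

```bash
cat >> h.py <<'E'
YAW=.109; RV=rotv(YAW); SP=np.array([.5218,-.0448]); BORE=np.array([.5833,.0772]); PIN=np.array([.4335,-.1693])
EY=np.array([-np.sin(YAW),np.cos(YAW)]); EX=np.array([np.cos(YAW),np.sin(YAW)])
def st(m=''):
    s=get_state(); print(m,round(s['clock'],2),np.round(s['position'],4),'F',np.round(s['contact_force'],1),'gap',round(s['finger_gap'],3))
E
python3 - <<'E'
from h import *
movep((.434,.2463,.15),RV); st()
print(move_l((.434,.2463,.025),.12,until_force=8)); st('down')
grab(40); st('grab')
move_l((.434,.2463,.175),.2); st('lift')
move_l((*SP,.175),.22); sleep(.2); st('over')
print(move_l((*SP,.105),.15)); sleep(.1); st('near')
print(move_l((*SP,.0415),.05,until_force=5)); st('seat')
f=grab_frame('wrist'); save('seat.png',cv2.resize(f['img'],(640,480)))
E
```

```text
14.16 [0.4348 0.2457 0.1504] F [-0.3  0.2  0.1] gap 0.998
False
down 15.35 [0.4346 0.2465 0.0256] F [ 0.5 -0.4  0. ] gap 0.996
grab 15.74 [0.4346 0.2464 0.0263] F [-1.4 -1.7  9.2] gap 0.685
lift 16.64 [0.4331 0.2459 0.1738] F [ 0.1  0.2 -1.6] gap 0.681
over 18.38 [ 0.5217 -0.044   0.1751] F [ 0.6  0.6 -2.4] gap 0.684
False
near 19.09 [ 0.5229 -0.045   0.1062] F [-0.1 -0.1 -2.9] gap 0.685
True
seat 20.34 [ 0.5214 -0.0447  0.0414] F [-0.3  0.5  5.9] gap 0.681
```

```bash
python3 - <<'E'
from h import *
let_go(); st('open')
move_l((*SP,.16),.2); 
move_l((SP[0]-.03,SP[1],.25),.25); sleep(.15); st()
T=wristT(); f=grab_frame('wrist'); Tc=T@np.array(f['T_tool_cam'])
x,y=np.round(proj(f,(*SP,.083),Tc)).astype(int); print(x,y)
cr=cv2.resize(f['img'][y-60:y+60,x-80:x+80],(640,480),interpolation=cv2.INTER_CUBIC); cv2.drawMarker(cr,(320,240),(255,0,255),0,12,1); save('seat2.png',cr)
E
```

```text
open 20.78 [ 0.5197 -0.0443  0.0399] F [0.2 0.9 0. ] gap 0.998
 22.22 [ 0.4909 -0.0446  0.2481] F [ 0.4 -0.2  0.6] gap 1.001
256 191
```

View pics/seat2.png

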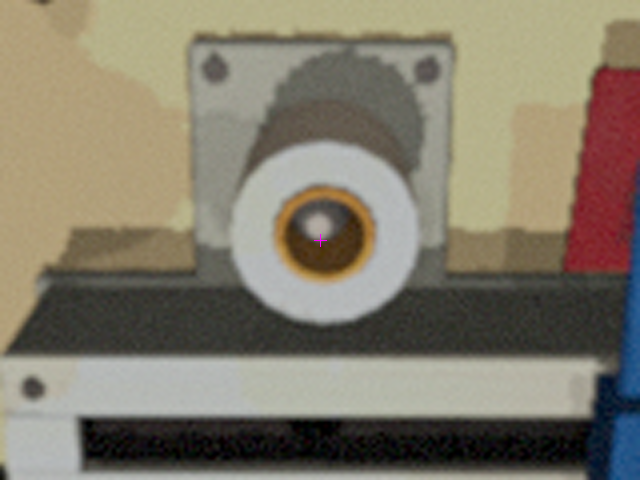

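The roll sits flat around the spindle: its centre is at (325,233), with the spindle tip visible inside the core at (320,225). A darker spot in the slot near (315,428) may be the hole. Now the pin.

```bash
python3 - <<'E'
from h import *
movep((*PIN,.22),RV)
print(move_l((*PIN,.108),.12,until_force=8)); st('down')
grab(60); st('grab'); z0=get_state()['position'][2]
move_l((*PIN,.235),.12); st('lift')
b=BORE
move_l((*b,.235),.22); sleep(.25); st('over')
f=grab_frame('wrist'); save('pinover.png',cv2.resize(f['img'],(640,480)))
g=grab_frame('side'); c=proj(g,(*b,.12)).astype(int); cr=g['img'][c[1]-48:c[1]+48,c[0]-64:c[0]+64]; save('pinside.png',np.hstack([cv2.resize(f['img'],(400,300)),cv2.resize(cr,(400,300))]))
print(z0)
E
```

```text
False
down 23.97 [ 0.4341 -0.1694  0.1086] F [-0.2 -0.8  0.5] gap 1.002
grab 24.61 [ 0.4338 -0.1694  0.1083] F [0.  0.5 3.5] gap 0.197
lift 25.82 [ 0.4329 -0.169   0.2342] F [ 0.   0.5 -2.4] gap 0.199
over 27.52 [0.5832 0.0765 0.2352] F [ 0.3 -0.  -1.5] gap 0.201
0.1083316907468389
```

View pics/pinside.png

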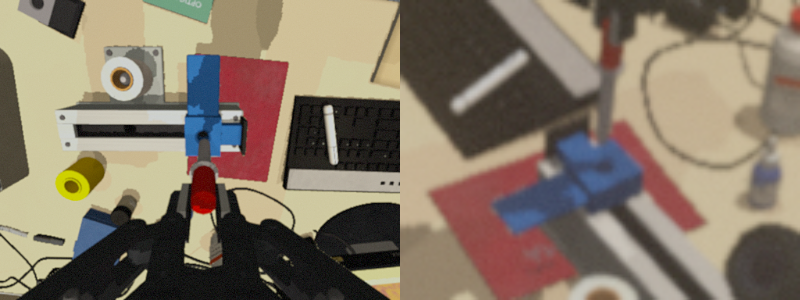

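The pin hangs upright in the jaws with its tip just over the bore (wrist view (205,135), side view (603,140)). Lowering with a force stop.

```bash
python3 - <<'E'
from h import *
b=BORE
print(move_l((*b,.205),.08,until_force=5)); st('enter')
print(move_l((*b,.157),.06,until_force=4)); st('bottom')
E
```

```text
False
enter 28.15 [0.5832 0.0772 0.2048] F [ 1.  -0.  -1.4] gap 0.195
True
bottom 28.88 [0.5832 0.0768 0.1584] F [-0.1 -0.5  3.2] gap 0.197
```

Entered cleanly and rests on the bar (TCP 0.158, tip about 0.058). Releasing, then pushing the pad with shut fingers.

```bash
cat >> h.py <<'E'
def padpt(q,z=.092,gap=0.): # TCP so finger front (14.5mm) is gap off the pad when bore is at q
    mid=BORE-.1145*EY; return (*(mid+(q+.06+.0145+gap)*EY),z)
E
python3 - <<'E'
from h import *
let_go(); st('rel'); move_l((*BORE,.27),.2)
a=padpt(.1145,gap=.03)
move_l((a[0],a[1],.27),.25); grab(20)
move_l(a,.2); sleep(.2); st('down')
print(move_l(padpt(.1145,gap=-.01),.04,until_force=3)); st('touch')
move_l(padpt(.045),.08); st('mid')
f=grab_frame('top'); c=proj(f,(*(BORE-.06*EY),.1)).astype(int); cr=cv2.resize(f['img'][c[1]-45:c[1]+45,c[0]-60:c[0]+60],(400,300))
w=grab_frame('wrist'); save('push.png',np.hstack([cr,cv2.resize(w['img'],(400,300))]))
E
```

```text
rel 29.55 [0.582  0.0767 0.1576] F [0.5 0.4 0.5] gap 0.995
down 32.83 [0.5728 0.1813 0.0932] F [0.7 0.  0.8] gap -0.001
False
touch 33.98 [0.5763 0.1415 0.092 ] F [ 0.5 -0.6  0.5] gap -0.001
mid 34.88 [0.5828 0.0819 0.092 ] F [ 0.3 -0.6  0.1] gap -0.002
```

View pics/push.png

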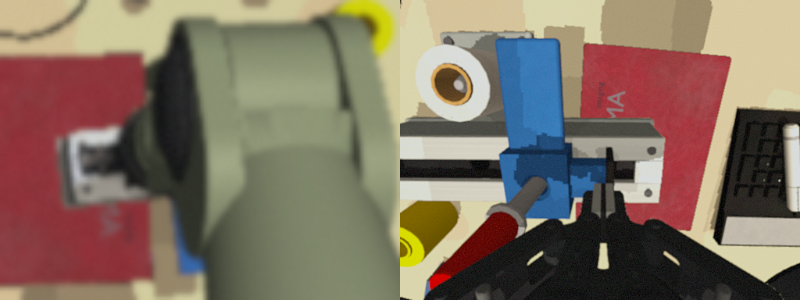

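The keeper moves with the fingers on its pad (pad at (610,165) in the wrist view) and the pin is in the bore. Slow feel for the hole.

```bash
python3 - <<'E'
from h import *
mid=BORE-.1145*EY
def q(): return (np.array(get_state()['position'][:2])-mid)@EY-.0745
move_l(padpt(.028),.05)
hit=False
for t in np.arange(.022,-.041,-.006):
    hit=move_l(padpt(t),.02,until_force=4); F=get_state()['contact_force']; print(round(q(),4),np.round(F,1),hit)
    if hit or abs(F[:2]@EY)>4: break
move_l(padpt(q(),gap=.004),.04); sleep(.3); st('eased')
T=wristT(); w=grab_frame('wrist'); save('feel.png',cv2.resize(w['img'],(640,480)))
E
```

```text
0.0219 [-0.2  0.6  1. ] False
0.0157 [-0.1  1.1  1.9] False
0.0098 [-0.2  1.8  1.2] False
0.0038 [-0.6  1.   2. ] False
-0.0022 [-0.8  1.7  0.9] False
-0.0083 [-0.8  1.2  1.7] False
-0.0143 [0.3 0.5 1.3] False
-0.0203 [0.1 1.7 1.8] False
-0.0263 [ 0.4  0.7 -0.1] False
-0.0322 [-0.3  0.4  0. ] False
-0.0382 [-1.1  0.4  0.8] False
eased 40.97 [0.5914 0.0034 0.092 ] F [-0.8 -0.3  0.5] gap 0.003
```

View pics/feel.png

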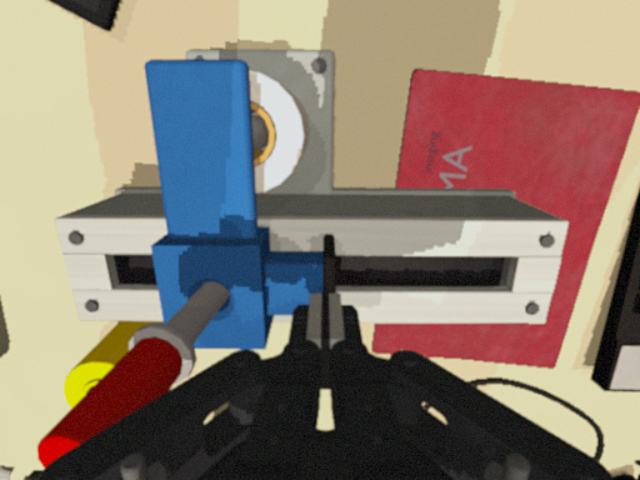

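```bash
python3 - <<'E'
from h import *
mid=BORE-.1145*EY
T=wristT(); w=grab_frame('wrist'); Tc=T@np.array(w['T_tool_cam'])
def own(px,z):
    p=atz(w,px,z,Tc)[:2]-mid; return np.round([p@EX,p@EY],4)
s=1/1.25
print('TCP',np.round([(T[:2,3]-mid)@EX,(T[:2,3]-mid)@EY],4))
for n,p,z in [('carr TL',(155,240),.109),('carr TR',(268,230),.109),('carr BL',(162,348),.109),('carr BR',(264,346),.109),('pad top',(329,236),.115),('tongue L end',(148,62),.1),('tongue R end',(245,62),.1),('collar',(163,350),.152),('knobtop',(62,447),.196)]: print(n,own(np.array(p)*s,z))
for n in ['keeper_bore','lock_pin','push_pad','spindle_foot']: print(n,[(np.round(d['centre'],1),round(d['score'],2)) for d in tip_of('wrist',n)[:2]])
cr=cv2.resize(w['img'][170:384,20:305],(799,600),interpolation=cv2.INTER_CUBIC); save('pinlean.png',cr)
# project hypotheses: pin axis vertical at bore q for various tip height
for k in (-.03,-.035,-.04,-.025):
    b=mid+k*EY
    for t in (.058,.04,.019): print(k,t,'collar',np.round(proj(w,(*b,t+.092),Tc)/s),'top',np.round(proj(w,(*b,t+.138),Tc)/s),'borept',np.round(proj(w,(*b,.109),Tc)/s))
E
```

```text
TCP [0.     0.0403]
carr TL [-0.0304 -0.0356]
carr TR [-0.0351  0.016 ]
carr BL [ 0.0277 -0.0413]
carr BR [0.0262 0.0107]
pad top [-0.0343  0.0432]
tongue L end [-0.1049 -0.0315]
tongue R end [-0.1046  0.0086]
collar [-0.003  -0.0176]
knobtop [-0.0067 -0.0233]
keeper_bore [(array([168.5, 238.4]), 0.67)]
lock_pin [(array([214.6, 186.5]), 0.34)]
push_pad [(array([267.7, 233.2]), 0.79)]
spindle_foot [(array([207.7, 106.6]), 0.78)]
-0.03 0.058 collar [133. 353.] top [ 43. 466.] borept [176. 300.]
-0.03 0.04 collar [155. 326.] top [ 87. 411.] borept [176. 300.]
-0.03 0.019 collar [175. 302.] top [124. 365.] borept [176. 300.]
-0.035 0.058 collar [120. 353.] top [ 24. 466.] borept [166. 300.]
-0.035 0.04 collar [143. 326.] top [ 71. 411.] borept [166. 300.]
-0.035 0.019 collar [164. 302.] top [110. 365.] borept [166. 300.]
-0.04 0.058 collar [107. 353.] top [  5. 465.] borept [156. 300.]
-0.04 0.04 collar [132. 326.] top [ 54. 411.] borept [156. 300.]
-0.04 0.019 collar [154. 302.] top [ 96. 365.] borept [156. 300.]
-0.025 0.058 collar [147. 353.] top [ 62. 467.] borept [187. 300.]
-0.025 0.04 collar [167. 326.] top [103. 412.] borept [187. 300.]
-0.025 0.019 collar [185. 302.] top [137. 366.] borept [187. 300.]
```

View pics/pinlean.png

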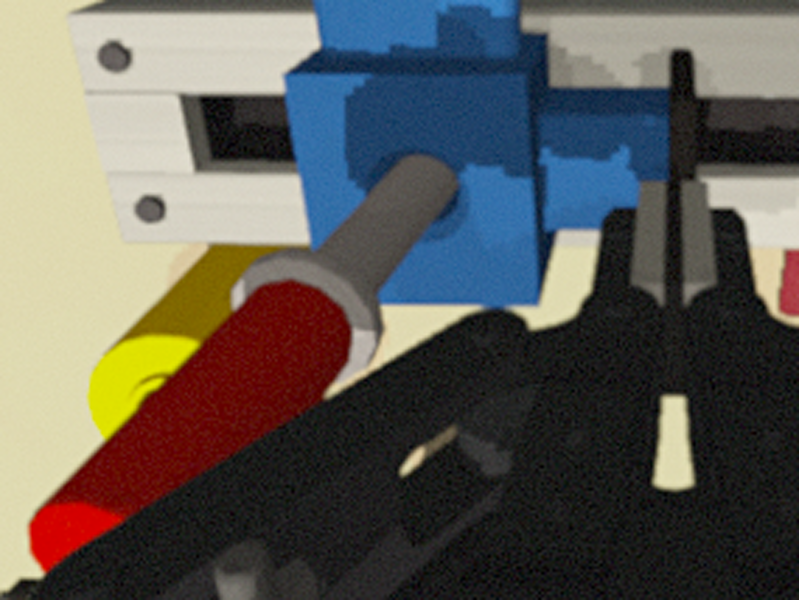

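```bash
python3 - <<'E'
from h import *
mid=BORE-.1145*EY
g=grab_frame('side'); c=proj(g,(*mid,.12)).astype(int)
A=cv2.resize(g['img'][c[1]-54:c[1]+54,c[0]-72:c[0]+72],(400,300),interpolation=cv2.INTER_CUBIC)
move_l(padpt(.02),.1); sleep(.15)
T=wristT(); w=grab_frame('wrist'); Tc=T@np.array(w['T_tool_cam']); st()
for n in ['keeper_bore','push_pad','spindle_foot']:
    for d in tip_of('wrist',n)[:1]:
        p=atz(w,d['centre'],dict(keeper_bore=.109,push_pad=.097,spindle_foot=.015)[n],Tc)[:2]-mid; print(n,d['centre'],round(d['score'],2),np.round([p@EX,p@EY],4))
im=w['img'].copy()
for k in (-.105,-.03,-.01,.01,.175):
    u=proj(w,(*(mid+k*EY+.0*EX),.079 if abs(k)>.1 else .109),Tc); cv2.drawMarker(im,tuple(int(v) for v in u),(255,0,255),0,8,1); print(k,u)
g=grab_frame('side')
B=cv2.resize(g['img'][c[1]-54:c[1]+54,c[0]-72:c[0]+72],(400,300),interpolation=cv2.INTER_CUBIC)
save('dbg.png',np.vstack([np.hstack([A,B]),cv2.resize(im[:300],(800,468))])[:600])
E
```

```text
42.21 [0.5856 0.0568 0.092 ] F [-1.  -1.  -0.5] gap -0.005
keeper_bore [80.6, 238.3] 0.74 [-0.0008 -0.0131]
push_pad [182.4, 231.4] 0.93 [0.0006 0.0454]
-0.105 [-19.87997307 218.35213301]
-0.03 [ 53.63296018 239.31485965]
-0.01 [ 85.97249194 239.47580491]
0.01 [118.64593328 239.60568043]
0.175 [374.02960415 218.67290233]
```

View pics/dbg.png

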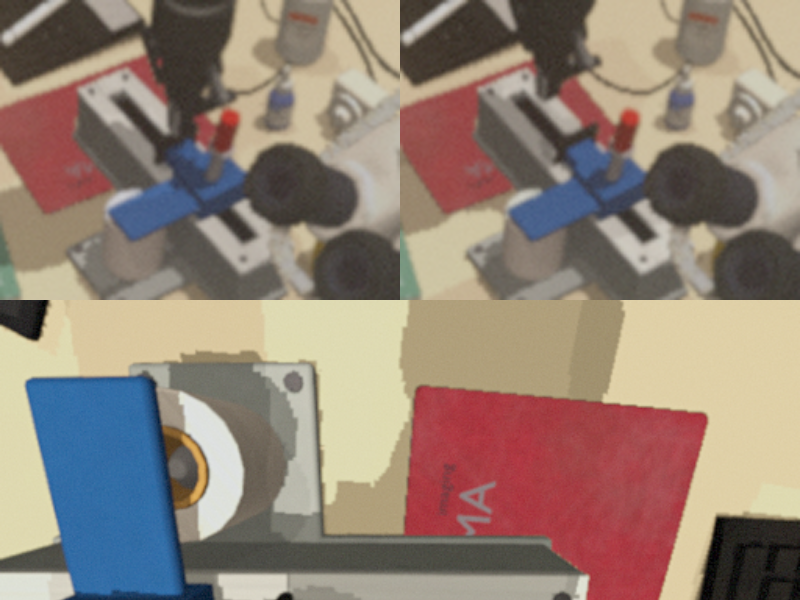

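```bash
python3 - <<'E'
from h import *
mid=BORE-.1145*EY
g=grab_frame('side'); c=proj(g,(*mid,.12)).astype(int)
def cr(x,y,z):
    u=proj(g,(*(mid+x*EX+y*EY),z)); return np.round((u-[c[0]-72,c[1]-54])*400/144)
print('TCP A',cr(0,.0403,.092),'if z .12',cr(0,.0403,.12))
for q in (-.013,-.025,-.035): print(q,'tongue end corners',cr(-.107,q-.022,.1),cr(-.107,q+.022,.1),'carr',cr(.028,q-.025,.109),cr(.028,q+.025,.109),'pad top',cr(-.025,q+.06,.115),cr(.025,q+.06,.115),'knobtop',cr(0,q,.196),cr(0,q,.157))
print('housing',cr(-.032,-.105,.078),cr(.032,-.105,.078),cr(-.032,.175,.078),cr(.032,.175,.078))
T=wristT(); w=grab_frame('wrist'); Tc=T@np.array(w['T_tool_cam'])
for x,y,z in [(-.032,.175,.078),(-.032,-.105,.078),(-.075-.0,0,.083)]: print(np.round(proj(w,(*(mid+x*EX+y*EY),z),Tc)*1.5625+[0,300]))
for q in (-.013,-.025,-.035): print(q,[np.round(proj(w,(*(mid-.107*EX+(q+s)*EY),.1),Tc)*1.5625+[0,300]) for s in(-.022,.022)])
E
```

```text
TCP A [175. 146.] if z .12 [178. 126.]
-0.013 tongue end corners [130. 236.] [103. 205.] carr [249. 174.] [217. 141.] pad top [152. 135.] [194. 116.] knobtop [219. 104.] [215. 134.]
-0.025 tongue end corners [137. 245.] [110. 213.] carr [257. 182.] [224. 149.] pad top [159. 143.] [201. 123.] knobtop [227. 112.] [223. 142.]
-0.035 tongue end corners [143. 252.] [116. 220.] carr [263. 189.] [231. 155.] pad top [166. 149.] [207. 130.] knobtop [234. 119.] [229. 149.]
housing [239. 268.] [292. 240.] [73. 86.] [124.  64.]
[593. 572.]
[-52. 573.]
[160. 469.]
-0.013 [array([ 14., 374.]), array([144., 371.])]
-0.025 [array([-20., 374.]), array([108., 372.])]
-0.035 [array([-49., 375.]), array([ 78., 372.])]
```

Side and wrist views put the keeper only at about -0.013 to -0.018, less far than I had assumed, and the pin leans -y with its tip lagging. So the hole is probably not passed yet. I continue the slow push.

```bash
python3 - <<'E'
from h import *
mid=BORE-.1145*EY
def q(): return (np.array(get_state()['position'][:2])-mid)@EY-.0745
move_l(padpt(-.028),.08)
for t in np.arange(-.033,-.0601,-.003):
    hit=move_l(padpt(t),.015,until_force=4); F=get_state()['contact_force']; print(round(q(),4),np.round(F,1),hit)
    if hit or abs(F[:2]@EY)>4: break
g=grab_frame('side'); c=proj(g,(*mid,.12)).astype(int)
move_l(padpt(q(),gap=.004),.04); sleep(.2); st('eased')
T=wristT(); w=grab_frame('wrist'); Tc=T@np.array(w['T_tool_cam'])
for d in silhouettes('wrist','lock_pin')[:2]: print(d['score'],d['centre'])
for d in tip_of('wrist','keeper_bore')[:1]: p=atz(w,d['centre'],.109,Tc)[:2]-mid; print('bore',d['centre'],np.round([p@EX,p@EY],4))
# red pixels
im=w['img'].astype(int); m=(im[...,0]>90)&(im[...,1]<40)&(im[...,2]<40); m[:200]=0; ys,xs=np.nonzero(m); print('red',len(xs),xs.min(),xs.max(),ys.min(),ys.max()) if len(xs) else print('nored')
A=cv2.resize(g['img'][c[1]-54:c[1]+54,c[0]-72:c[0]+72],(400,300),interpolation=cv2.INTER_CUBIC)
save('p3.png',np.hstack([A,cv2.resize(w['img'],(400,300))]))
E
```

```text
-0.0329 [ 0.1  0.9 -0.2] False
-0.0361 [-0.2 -0.1  0.3] False
-0.0389 [-0.7  1.2  1.1] False
-0.0419 [-0.2  3.6  0.4] False
-0.0451 [-0.6  2.5  2.2] False
-0.0482 [-1.   2.   1.6] False
-0.0512 [-0.7  2.6  1.5] False
-0.0542 [-1.   2.1  1.3] False
-0.0572 [-0.8  2.4  1.8] False
-0.0602 [-0.3  1.8  1.3] False
eased 47.39 [ 0.5937 -0.0186  0.0919] F [-0.7  0.1 -0.6] gap -0.001
0.98 [120.4, 298.8]
0.2 [248.5, 100.4]
bore [171.9, 241.0] [ 0.0007 -0.0336]
red 3673 37 149 270 370
```

```bash
python3 - <<'E'
from h import *
import pickle
mid=BORE-.1145*EY
D=pickle.load(open('E.pkl','rb'))
D2=pickle.load(open('D.pkl','rb'))
ims=[]
def prof(f,img,T,n,off=0):
    o=[]
    for y in np.arange(-.03,.0301,.003):
        v=[]
        for x in (-.003,0,.003):
            u=proj(f,(*(mid+(x+off)*EX+y*EY),.058),T)
            v.append(cv2.getRectSubPix(img,(3,3),(float(u[0]),float(u[1]))).mean())
        o.append(np.mean(v))
    print(n,np.round(o).astype(int).tolist())
    U=[]
    for x in np.arange(-.02,.0201,.001):
        U.append([proj(f,(*(mid+x*EX+y*EY),.058),T) for y in np.arange(-.05,.0501,.001)])
    U=np.array(U,np.float32); P=cv2.remap(img,U[...,0],U[...,1],cv2.INTER_LINEAR); P=np.clip(P.astype(float)*1.5*2,0,255).astype(np.uint8)
    P=cv2.resize(P,(800,140),interpolation=cv2.INTER_CUBIC)
    for y in (-.02,0,.02): cv2.line(P,(int((y+.05)*8000),0),(int((y+.05)*8000),10),(255,0,255),1)
    ims.append(P)
f=D['spin']['f']; prof(f,f['img'],D['spin']['T'],'spin')
f=D['bore']['f']; prof(f,f['img'],D['bore']['T'],'bore')
w=D['roll']['f']
def pose(p):
    T=np.eye(4);T[:3,:3]=R.from_rotvec(RV).as_matrix();T[:3,3]=p;return T@np.array(w['T_tool_cam'])
im=cv2.cvtColor(cv2.resize(cv2.imread('pics/pinover.png'),(512,384)),cv2.COLOR_BGR2RGB); prof(w,im,pose((.5832,.0765,.2352)),'pinover')
f=D2['stdwrist']['f']; prof(f,f['img'],D2['stdwrist']['T'],'std')
save('slots.png',np.vstack(ims))
E
```

```text
spin [109, 109, 109, 109, 105, 102, 98, 90, 93, 93, 95, 97, 97, 105, 108, 105, 103, 103, 103, 103, 104]
bore [42, 42, 44, 43, 45, 44, 33, 17, 15, 15, 16, 15, 25, 43, 49, 49, 50, 51, 51, 52, 52]
pinover [46, 45, 46, 46, 47, 47, 33, 14, 11, 10, 10, 14, 24, 46, 51, 51, 51, 51, 52, 51, 51]
std [80, 81, 81, 81, 83, 84, 76, 68, 69, 69, 70, 68, 69, 79, 84, 85, 86, 86, 86, 86, 87]
```

View pics/slots.png

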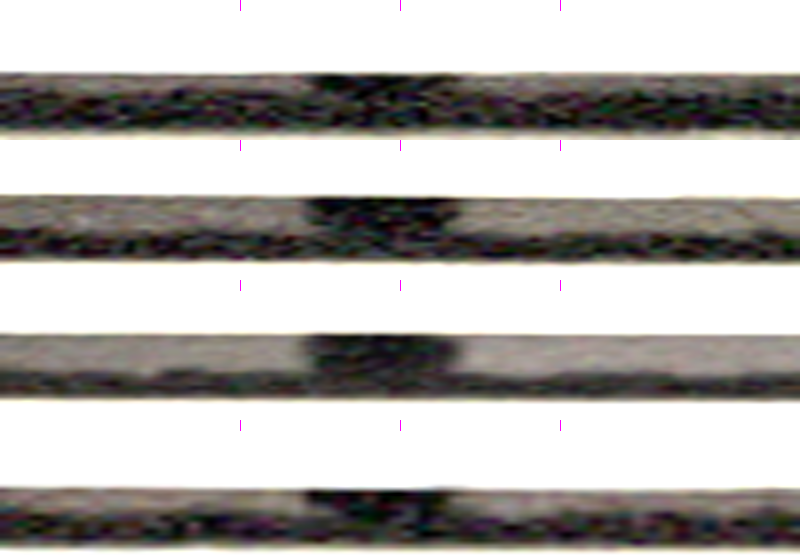

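The rectified slot strips settle it. In all four early views the hole shows as a dark patch from about -12 to +7.5 mm, so its centre is at own y of about -2.5 mm. The leaning pin was dragged past it. I'll grip the knob, which straightens the pin, draw the keeper back to -2.5 mm and lower the pin in.

```bash
python3 - <<'E'
from h import *
mid=BORE-.1145*EY
P=lambda y,z,x=0.:(*(mid+x*EX+y*EY),z)
move_l(P(.04,.092),.15); move_l(P(.04,.235),.3); let_go()
move_l(P(-.035,.235),.25); move_l(P(-.035,.158),.18,until_force=8); st('at pin')
grab(50); st('grab'); g=get_state()['finger_gap']
if .1<g<.35:
    move_l(P(-.035,.163),.05); st('lift')
    move_l(P(-.0025,.163),.04); st('dragged')
    h=move_l(P(-.0025,.122),.05,until_force=6); st('lower %s'%h)
E
```

```text
at pin 50.27 [ 0.5998 -0.0707  0.1586] F [0.2 0.5 1. ] gap 1.0
grab 50.9 [ 0.6    -0.0716  0.1586] F [ 0.4 -0.1  5.1] gap 0.199
lift 51.15 [ 0.5994 -0.0714  0.1629] F [ 0.1  0.2 -1.4] gap 0.203
dragged 52.11 [ 0.5961 -0.0389  0.163 ] F [ 0.3  0.3 -1. ] gap 0.205
lower False 53.08 [ 0.5961 -0.0391  0.1221] F [ 0.5 -1.4 -2.2] gap 0.204
```

Lowered freely to a tip height of about 22 mm. Release and check.

```bash
python3 - <<'E'
from h import *
mid=BORE-.1145*EY
P=lambda y,z,x=0.:(*(mid+x*EX+y*EY),z)
let_go(); move_l(P(-.0025,.21),.2); move_l(P(-.0025,.27,-.05),.25); sleep(.2); st()
T=wristT(); w=grab_frame('wrist'); Tc=T@np.array(w['T_tool_cam'])
g=grab_frame('side'); c=proj(g,(*mid,.12)).astype(int)
im=w['img'].copy()
for b,col in ((.157,(255,255,0)),(.196,(255,0,255))):
    u=proj(w,P(-.0025,b),Tc); cv2.drawMarker(im,tuple(int(round(v)) for v in u),col,0,8,1)
A=g['img'][c[1]-54:c[1]+54,c[0]-72:c[0]+72]
save('fin.png',np.hstack([cv2.resize(A,(400,300),interpolation=cv2.INTER_CUBIC),cv2.resize(im,(400,300))]))
E
```

```text
54.99 [ 0.546  -0.0443  0.2681] F [-0.  -0.3  0.9] gap 1.003
```

View pics/fin.png

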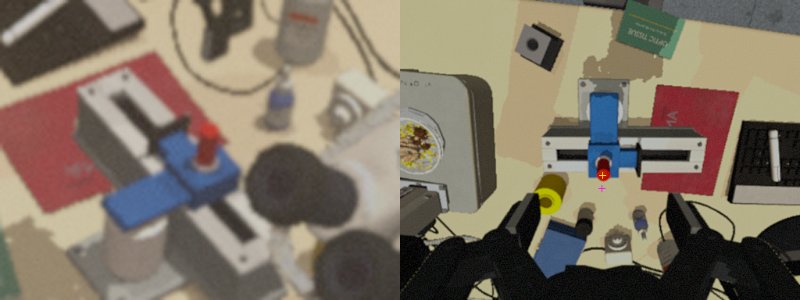

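The pin is home: its red top sits exactly on the 0.157 m "home" marker at (603,175), with the collar on the keeper. The tongue is over the upright roll, and the green box, bottle and canister have not moved.

```bash
python3 -c "
from h import *
sign_off(); st()"
```

```text
the job is handed in; nothing more can be done
the job is handed in; nothing more can be done
```

The label stand is loaded and the job was handed in at about 55 s of the 72 s allowed. No verdict was reported.

- **Roll:** I put the white roll on the spindle. The gripper's height at contact matched the seat to within about 1 mm, and the picture showed the spindle inside the core.
- **Pin and keeper:** I lowered the pin into the keeper bore and pushed the keeper by its black pad.
- **What failed:** feeling for the hole by pushing did not work. The pin leaned and was carried past the hole, with no clear force change. My estimate of the keeper's position from the gripper also disagreed with the cameras by more than 10 mm, and I never explained that.
- **How I fixed it:** earlier pictures of the slot showed the hole at about -2.5 mm along it. I gripped the pin's knob, drew the keeper back there and lowered the pin, which met no resistance, then let go.

**Last checks:** the final pictures showed the pin's top at its home height (about 0.157 m). The tongue was over the upright roll, the green box, bottle and canister looked to be where they started, and the open gripper was clear of everything. I checked these by eye against the camera calibration, which is good to about 2 mm.

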